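# Rock a tight device carrier out of its spring nest

### The arm

A 7-joint arm with a two-finger parallel gripper is mounted at the origin on the work surface. World frame = base frame: x ahead of the robot, y to its left, z up, the work surface at z = 0. Lengths are in m, angles in rad, forces in N, time in s.
With the tool pointing down it reaches from about 0.4 to 0.85 m from the base axis. Payload 10.4 kg.
Tool frame: the origin (TCP) lies where the fingers leave the gripper's body, on its centre line; the fingertips stand 70 mm ahead of it and the grasp point (between the pads) lies r.grip_depth ahead of it (r.grip_depth is the distance from the TCP to the grasp point, in m); z points along the fingers, y is the direction in which the jaws open and shut (so a half turn about z gives the same grasp; the last joint's range is limited). The gripper opens to 87 mm and grips with 3 to 60 N. Pads are 19 mm wide; open, the fingers measure 117 mm over their backs; the gripper's body (75 mm by 190 mm) begins 51 mm behind the grasp point.
Start: joints at [1.288, 0.332, -0.065, 1.46, 0.022, 1.35, -0.088], TCP at [0.161, -0.604, 0.292] pointing down, gripper open.
Joint ranges: [-2.6, 2.6], [-0.5, 2.12], [-1.47, 1.34], [0.16, 2.42], [-1.27, 4.41], [0.06, 2.06], [-2.6, 2.6]. Speed limits (rad/s): [2.22, 2.22, 2.79, 2.79, 3.14, 3.14, 3.14].

### API

Orientations are given as a unit quaternion [x, y, z, w].
In Python, from bench import monitor, viewer, workorder, nets, r gives the robot as it stands.
- The arm moves only by the tool drive_tool, never from a script. Its argument "plan" is a list of rows, each an object of numbers: "rx", "ry", "rz": the turn, a rotation vector about the tool's x, y, z in units of 360 degrees (1.0 is 360 degrees); "x", "y", "z": the shift along the tool's x, y, z in units of 1000 mm (1.0 is 1000 mm); "fingers": the opening, from 0 (shut) to 1 (fully open). In form: [{"rx": .., "ry": .., "rz": .., "x": .., "y": .., "z": .., "fingers": ..}, ...]. A call has 1 to 12 rows; each row is the pose to reach, as a shift and turn from the pose commanded when the call began, along the tool's axes at that moment, turning the shorter way round; what a row does not reach only later rows make up. A row lasts 1/8 s, in which the tool goes at most 62.5 mm and 10.7 degrees, less where a joint would pass 70% of its speed; a pose out of reach is approached as far as the arm can. A call with a number of a shift or a turn outside -1 to 1 is refused whole. A call with a gripper value outside its range is refused whole. The fingers move at their own pace and stop on an object; "squeeze" is the grip in N (left out, the last holds). Time passes only in rows, so rows that repeat a pose let the fingers close. It gives the time, the measured TCP pose, the force and the opening at its end, in the units of the state.
- monitor.read_state(): the state, without advancing time (a new reading comes with each control period).
- viewer.camera(name): name is "scene" or "top"; returns a dict with "color" (400x640x3 uint8, red, green, blue), "depth" (400x640 float32, m along the optical axis (not along the pixel's ray), 0 where there is no reading), "camera_matrix" (3x3 intrinsics, pixels), "xyz" and "rotation" of the camera in the world. Camera axes: x right, y down, z forward; pixel columns grow to the right and rows downward; lengths in m; the calibration is good to about 2 mm. A picture is of the moment at which its call begins.
- workorder.close_job(): hands the job in, once; it reports no verdict.
Trained networks look in the newest picture that a camera, given by its name, has taken for a name from the list of things; names that differ only in an ending like _2 or _b are one class to them, and where a whole thing is asked for, a point or a joint stands for the part that bears it (a point fixed in the world has none). Each returns a list of dicts, best first, with "confidence" (0 to 1); they miss things now and then, are a little off and sometimes report something else, mostly with a low value. They report only what shows in the picture. A call takes as long as a camera call. They do not tell look-alikes from the thing itself.
- nets.find_in(label, camera): "centre" ([x, y, z] in m, in world coordinates, good to about 4 mm: the middle of the surface that is visible of it).
- nets.regions_of(label, camera): "region" (400x640 bool, what is visible of it).
The state is a dict: "time": time; "joint_positions": joint angles; "joint_vel": joint speeds; "joint_torque": joint torques, N m; "ee_pos": TCP position; "eef_rot": TCP orientation; "ft_force": force on the tool from outside, world axes, zero at the start; "torque": the same for the moment, N m; "width": finger opening in m.
Only numpy, scipy, OpenCV 4.12 (cv2) and the standard library are available. Lean on these libraries where they do the work, as an engineer would, in place of code of your own. Each camera call takes 0.05 s, during which the arm holds its last target.

### The job

The brass carrier in the spring jaws of the alignment stage sits tight: take it by its upright tab and rock it side to side along its length, several times and a good few degrees each way, working it upwards as you rock, until it frees. Do not just pull, or the magnetic top plate that carries the jaws comes off the stage; it must stay down. Finish while holding the carrier upright and still, about a centimetre clear above the middle of the jaws, and leave everything else on the table where it is.

Things in the scene. Friction and masses are not known exactly. Their poses are not given: they have to be found in the camera images.
- carrier: brass device carrier held in the spring jaws, 0.4 kg: a bar 24 mm (own x) x 64 mm (own y) x 22 mm high with an upright gripping tab in its middle. Origin at the centre of the underside, z up. Its lower 16 mm are squeezed on the two long (-x, +x) faces, 17 N each side. A straight pull needs 17 to 24 N besides its weight; raised 1 to 2 mm in the course of each rocking swing it needs far less
- carrier_foot (a point): centre of the carrier's underside (its origin), the point to rock about: side to side means tilting about the carrier's own x, so that the tab leans to +y, then to -y. The foot has 3 mm of play along y. Seated, the carrier can lean about 0.25 rad either way before an end of the bar meets the plate
- carrier_top (a point): centre of the upper end of the gripping tab, 64 mm above carrier_foot. The tab is 14 mm (x) by 30 mm (y) and rises from the bar, 22 mm above the foot, to this point; a small white chip mount lies on it
- stage: black two-axis alignment stage bolted to the table, 120 x 130 mm foot, 62 mm high, micrometers on its +x and +y sides (out to 110 mm from its axis, at most 52 mm high). Origin at the centre of its underside; its axes are parallel to the seated carrier's. It carries the magnetic top with the nest
- mag_top (a joint): how far (m) the magnetic top, the 90 x 90 mm plate with the whole nest, has been pulled up off the stage; 0 = sitting on its magnets. It comes off, straight up, once the net upward pull on the nest passes about 12 N
- nest_seat (a point): centre of the seat on which the carrier's underside rests, 78.5 mm above the table; axes as the stage's. The seat is a rail 20 mm long (y) and 6 mm high across the middle of the plate. 3 mm beyond the ends of the seated carrier stand end stops 8 mm higher than the seat
- jaw_top (a point): point midway between the two jaws, level with their upper edges, 16 mm above nest_seat. The jaws are steel bars 50 mm long (y) and 8 mm thick at the -x and +x sides, sprung sideways (3 N per mm); with the carrier out they close to a 20 mm gap. The spring blocks behind them reach 38 mm from the centre and are lower
- spare_carrier: spare brass carrier of the same form as the one in the jaws, standing loose on the table; origin at the centre of its underside
- bracket: loose brass L-bracket, 50 x 40 mm foot with a 50 mm upright; origin at the centre of its underside
- post: loose steel post, 13 mm thick and 93 mm tall on a 32 mm foot; origin at the centre of its underside
- lens_tube: loose black lens tube, 31 mm across, 38 mm tall; origin at the centre of its underside
- post_holder: loose aluminium post holder, 25 mm across, 50 mm tall, with a 36 mm foot; origin at the centre of its underside
- driver: loose black-handled screwdriver 170 mm long, lying along its own x; origin under its middle
- screw_dish: loose clear dish of black screws, 90 x 70 x 22 mm; origin at the centre of its underside
There are look-alikes about, which are no part of the job. What is shaped like the carrier but green or purple is not meant. There is more than one size of the stage; the job needs the smaller.

How it is judged:
On the way, in this order (a step that is already met when the one before it is completed fails the run):
1. the carrier, still in the jaws, leans over (3 degrees or more) towards its +y end (z of carrier_foot in the frame of nest_seat below 0.012 m and angle between carrier's own z axis and vertical above 0.05 rad and y of carrier_top in the frame of nest_seat above 0 m), for 0.02 s.
2. then, still in the jaws, it leans over as far towards its -y end (z of carrier_foot in the frame of nest_seat below 0.012 m and angle between carrier's own z axis and vertical above 0.05 rad and y of carrier_top in the frame of nest_seat below 0 m), for 0.02 s.
At the end, for the whole second after the job is handed in: The fingers hold the carrier (over 1 N), upright within 0.15 rad and still, its underside 3 to 25 mm above the jaws' upper edges and within 20 mm of the middle between them, touching neither jaws nor stage, and the magnetic top is down on the stage (within 1 mm) (z of carrier_foot in the frame of jaw_top between 0.003 and 0.025 m and horizontal distance between carrier_foot and jaw_top below 0.02 m and angle between carrier's own z axis and vertical below 0.15 rad and contact force between the fingers and carrier above 1 N and contact force between carrier and stage below 0.1 N and linear speed of carrier below 0.02 m/s and value of joint mag_top below 0.001 m); the arm keeps its last pose, push and grip.
It fails at once if the magnetic top is pulled more than 2 mm up off the stage (value of joint mag_top above 0.002 m).
It fails at once if one of the other loose things on the table is moved by more than 30 mm (distance of any of spare_carrier, bracket, post, lens_tube, post_holder, driver, screw_dish from where it was at the start of the episode above 0.03 m).
It also fails if it takes over 40 s, if anything falls off the work surface, if the arm or the gripper's body presses on something with over 40 N, if the wrist force passes 120 N, or if a joint passes its speed limit or range.

## Working session

There is one attempt and no reset: what is moved stays moved. The work goes in short steps, Python scripts to look and compute and a tool call to move; the robot and the scene stay as the last step left them, time stands still between calls to the robot, and variables do not carry over. Pictures are saved under pics/ and viewed, and the job is handed in when it is done.

Besides the shell and the picture viewer there is one more tool, called after "Request:" by a JSON object that holds its "fn" and its "kwargs", one argument or row to a line. drive_tool: Moves the arm, as the interface text tells. Its arguments: {"type":"object","properties":{"plan":{"type":"array","items":{"type":"object","properties":{"rx":{"type":"number","minimum":-1,"maximum":1},"ry":{"type":"number","minimum":-1,"maximum":1},"rz":{"type":"number","minimum":-1,"maximum":1},"x":{"type":"number","minimum":-1,"maximum":1},"y":{"type":"number","minimum":-1,"maximum":1},"z":{"type":"number","minimum":-1,"maximum":1},"fingers":{"type":"number"}}}},"squeeze":{"type":"number"}},"required":["plan"]}

```bash
ls; mkdir -p pics; python3 - <<'E'
from bench import monitor, viewer, workorder, nets, r
import cv2, numpy as np
print(monitor.read_state(), r.grip_depth)
for c in ("scene","top"):
    d=viewer.camera(c); cv2.imwrite(f"pics/{c}0.png",d["color"][:,:,::-1]); np.savez(f"{c}0.npz",**d)
    print(c,d["camera_matrix"],d["xyz"],d["rotation"])
    for l in ("carrier","stage","nest_seat","mag_top","spare_carrier","carrier_top"):
        try:
            print(l,[(np.round(x["centre"],3),round(x["confidence"],2)) for x in nets.find_in(l,c)])
        except Exception as e: print(l,e)
E
```

```text
pics
{'time': 0.0, 'joint_positions': array([ 1.28839995,  0.33287842, -0.06472137,  1.46093119,  0.02161557,
        1.34989639, -0.08849271]), 'joint_vel': array([-0.00021603, -0.00099487, -0.00052177,  0.00011168,  0.00044874,
       -0.00081993, -0.00134806]), 'joint_torque': array([ 1.56624837e-04, -6.23255396e+01,  2.49257876e-02, -3.89893126e+01,
       -6.12495979e-02,  3.98862711e-02,  8.93027459e-05]), 'ee_pos': array([ 0.16048612, -0.60375006,  0.29145468]), 'eef_rot': array([ 9.91571489e-01,  1.29558787e-01, -1.28059222e-04, -6.96860748e-04]), 'ft_force': array([ 0.3451117 , -0.3805966 , -0.00927515]), 'torque': array([-0.04293371, -0.04670638, -0.00228051]), 'width': 0.08716864838595982} 0.051
scene [[398.14856892   0.         318.94551337]
 [  0.         398.14856892 201.72377172]
 [  0.           0.           1.        ]] [0.85214345 0.69890136 1.16980084] [ 0.20757315  0.92302439 -0.3144829  -0.07771666]
carrier [(array([0.412, 0.008, 0.023]), 0.72), (array([0.519, 0.12 , 0.025]), 0.7), (array([ 0.577, -0.022,  0.105]), 0.69)]
stage [(array([ 0.587, -0.009,  0.052]), 
[... 541 characters left out ...]
           0.           1.        ]] [ 0.38986413 -0.02172482  1.37105515] [-0.70540622  0.70774806 -0.01876704  0.03380161]
carrier [(array([0.508, 0.106, 0.024]), 0.51)]
stage [(array([ 0.558, -0.036,  0.056]), 0.91), (array([0.29 , 0.238, 0.099]), 0.66)]
nest_seat [(array([ 0.557, -0.039,  0.07 ]), 0.95), (array([0.276, 0.243, 0.098]), 0.66)]
mag_top [(array([0.285, 0.241, 0.1  ]), 0.95), (array([ 0.562, -0.039,  0.067]), 0.67), (array([0.62 , 0.134, 0.021]), 0.38)]
spare_carrier [(array([0.62 , 0.134, 0.022]), 0.44), (array([ 0.612, -0.47 ,  0.039]), 0.39)]
carrier_top [(array([ 0.567, -0.041,  0.102]), 0.57), (array([0.508, 0.112, 0.024]), 0.52), (array([ 0.397, -0.002,  0.024]), 0.48)]
```

View pics/scene0.png

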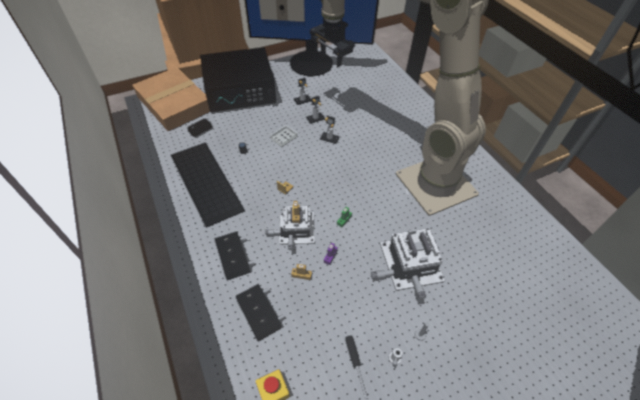

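View pics/top0.png

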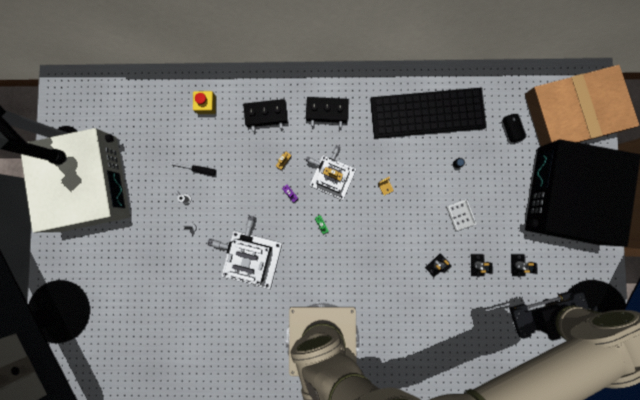

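The top view shows two nests: the smaller one at about (333,176) with a brass carrier in it, and the larger look-alike at (250,258). Green (321,224) and purple (290,193) look-alikes stand nearby, the spare brass carrier is at (284,160), and the bracket is at (386,186). Next: enlarged crops and depth geometry.

```bash
cat > h.py <<'E'
import numpy as np, cv2
from scipy.spatial.transform import Rotation as R
def pts(d):
    D=d["depth"];K=d["camera_matrix"];v,u=np.mgrid[:400,:640]
    p=np.stack([(u-K[0,2])/K[0,0]*D,(v-K[1,2])/K[1,1]*D,D],-1)
    return p@R.from_quat(d["rotation"]).as_matrix().T+d["xyz"]
E
python3 - <<'E'
from h import *
t=np.load("top0.npz");s=np.load("scene0.npz")
a=cv2.resize(t["color"][135:215,290:390,::-1],None,fx=8,fy=8,interpolation=cv2.INTER_CUBIC)[:600]
b=cv2.resize(s["color"][190:260,250:350,::-1],None,fx=8,fy=8,interpolation=cv2.INTER_CUBIC)
cv2.imwrite("pics/ct.png",a);cv2.imwrite("pics/cs.png",b)
for n,d in(("top",t),("scene",s)):
    p=pts(d)
    m=(abs(p[...,0]-.565)<.09)&(abs(p[...,1]+.035)<.09)
    z=p[m][:,2]
    h,e=np.histogram(z,bins=np.arange(-.01,.16,.005)); print(n,[(round(x,3),int(c)) for x,c in zip(e,h)])
    for lo,hi in((.058,.078),(.085,.098),(.098,.108),(.125,.16)):
        q=p[m&(p[...,2]>lo)&(p[...,2]<hi)]
        if len(q)>3: print(lo,hi,len(q),q.mean(0).round(4),q.min(0).round(3),q.max(0).round(3), cv2.minAreaRect((q[:,:2]*1000).astype(np.float32)))
E
```

```text
top [(np.float64(-0.01), 50), (np.float64(-0.005), 531), (np.float64(0.0), 606), (np.float64(0.005), 242), (np.float64(0.01), 202), (np.float64(0.015), 26), (np.float64(0.02), 13), (np.float64(0.025), 30), (np.float64(0.03), 18), (np.float64(0.035), 4), (np.float64(0.04), 16), (np.float64(0.045), 25), (np.float64(0.05), 56), (np.float64(0.055), 11), (np.float64(0.06), 3), (np.float64(0.065), 47), (np.float64(0.07), 226), (np.float64(0.075), 55), (np.float64(0.08), 32), (np.float64(0.085), 82), (np.float64(0.09), 90), (np.float64(0.095), 64), (np.float64(0.1), 47), (np.float64(0.105), 6), (np.float64(0.11), 2), (np.float64(0.115), 1), (np.float64(0.12), 1), (np.float64(0.125), 4), (np.float64(0.13), 2), (np.float64(0.135), 8), (np.float64(0.14), 26), (np.float64(0.145), 7), (np.float64(0.15), 0)]
0.058 0.078 321 [ 0.5647 -0.0405  0.0723] [ 0.51  -0.099  0.059] [0.627 0.016 0.078] ((570.0670776367188, -36.977630615234375), (97.43580627441406, 90.09172058105469), 66.52738952636719)
0.085 0.098 204 [ 0.5665 -0.0404  0.0912] [ 0.522 -0.081  0.085] [ 0.613 -0.001  0.098] ((568.422790527343
[... 1317 characters left out ...]
15 -0.095  0.058] [0.63  0.019 0.078] ((571.8346557617188, -38.486297607421875), (94.75718688964844, 89.77593994140625), 67.07556915283203)
0.085 0.098 190 [ 0.5757 -0.0335  0.0922] [ 0.526 -0.082  0.085] [0.618 0.004 0.098] ((574.36669921875, -34.14984893798828), (72.72016906738281, 80.64520263671875), 65.00737762451172)
0.098 0.108 70 [ 0.5746 -0.0299  0.102 ] [ 0.55  -0.071  0.098] [ 0.61  -0.006  0.107] ((570.6931762695312, -36.28097915649414), (65.6806411743164, 49.04835891723633), 41.374263763427734)
0.125 0.16 46 [ 0.5731 -0.034   0.139 ] [ 0.562 -0.052  0.125] [ 0.582 -0.022  0.149] ((571.3816528320312, -36.75611877441406), (29.945520401000977, 12.906895637512207), 65.25784301757812)
```

View pics/ct.png

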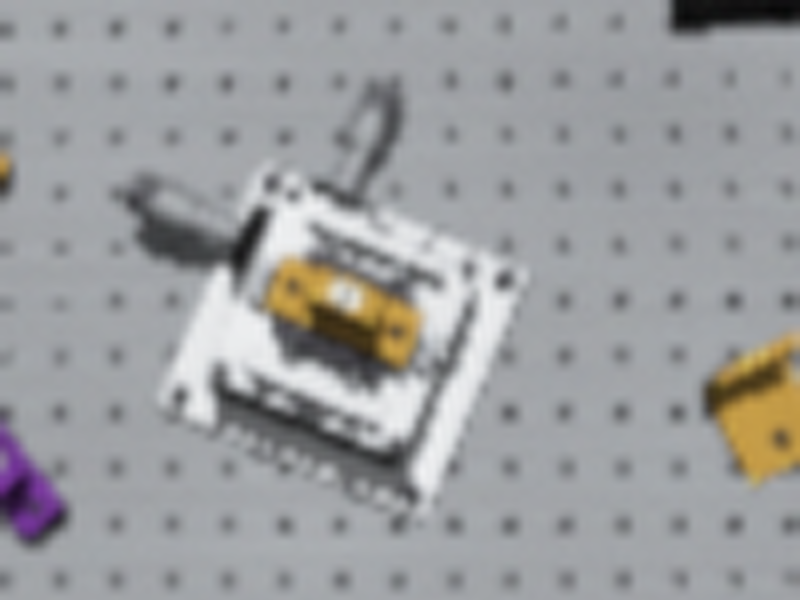

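View pics/cs.png

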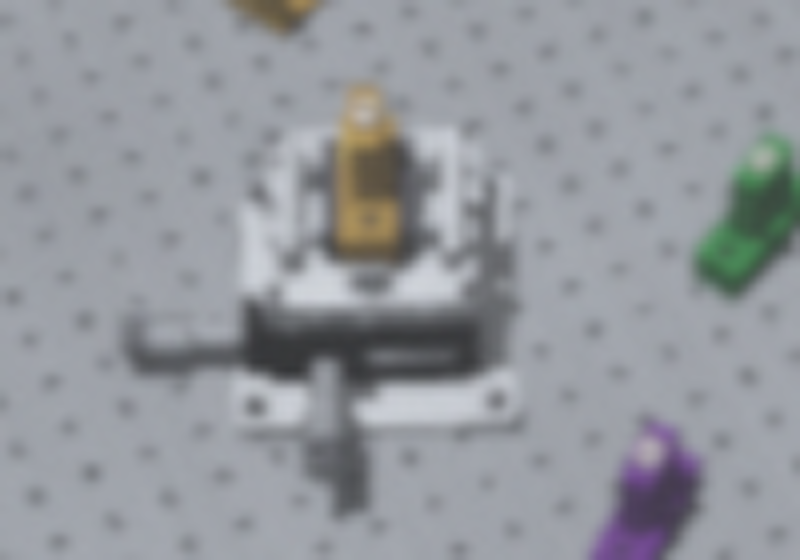

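The carrier meant is the brass one at top (333,173) / scene (297,213), because it sits in the smaller nest (90 mm plate, tab top at about 0.1425 m = 78.5+64). The brass spare at top (284,160) stands on the table, the green and purple ones are excluded, and the larger stage at (250,258) holds no carrier. Both crops confirm this. The micrometers put stage +x at about -23.4° and +y at about 66.6°. I'll work out the approach next.

```bash
cat >> h.py <<'E'
def go(state,pos,yawx):
    """relative shift/turn (units) to reach pos with tool pointing down, tool x at yawx(rad)"""
    Rc=R.from_quat(state["eef_rot"])
    c,s=np.cos(yawx),np.sin(yawx)
    Rt=R.from_matrix(np.array([[c,s,0],[s,-c,0],[0,0,-1]]))
    d=Rc.inv().apply(np.array(pos)-state["ee_pos"])
    return d, (Rc.inv()*Rt).as_rotvec()/(2*np.pi)
E
python3 - <<'E'
from h import *
from bench import monitor
for n in("top0.npz","scene0.npz"):
    p=pts(np.load(n)); m=(abs(p[...,0]-.57)<.03)&(abs(p[...,1]+.039)<.03)
    q=p[m&(p[...,2]>.137)]; print(n,len(q),np.median(q,0).round(4),cv2.minAreaRect((q[:,:2]*1000).astype(np.float32)))
    m=(abs(p[...,0]-.57)<.06)&(abs(p[...,1]+.039)<.06)
    q=p[m&(p[...,2]>.097)]; print(len(q),cv2.minAreaRect((q[:,:2]*1000).astype(np.float32)))
s=monitor.read_state()
for y in(-23.4,156.6,66.6): print(y,go(s,(.57,-.039,.26),np.radians(y)))
print(R.from_quat(s["eef_rot"]).as_matrix().round(3))
E
```

```text
top0.npz 40 [ 0.5681 -0.0403  0.1428] ((568.5989990234375, -40.76203918457031), (29.008203506469727, 14.361425399780273), 66.87744140625)
143 ((568.7826538085938, -40.58845138549805), (63.50322341918945, 36.47999572753906), 65.57794952392578)
scene0.npz 31 [ 0.5731 -0.0351  0.1441] ((572.5737915039062, -37.305145263671875), (30.02758026123047, 9.932228088378906), 66.48048400878906)
142 ((571.5916137695312, -37.35692596435547), (66.13602447509766, 50.28868103027344), 45.2857780456543)
-23.4 (array([ 0.54082305, -0.44088657,  0.0322503 ]), array([ 1.54061062e-05, -1.01219005e-05,  1.06351583e-01]))
156.6 (array([ 0.54082305, -0.44088657,  0.0322503 ]), array([ 1.30051514e-05,  1.97945774e-05, -3.93648416e-01]))
66.6 (array([ 0.54082305, -0.44088657,  0.0322503 ]), array([ 1.83330235e-05,  3.79486999e-06, -1.43648416e-01]))
[[ 0.966  0.257  0.   ]
 [ 0.257 -0.966 -0.   ]
 [ 0.     0.    -1.   ]]
```

Request:
{"fn": "drive_tool", "kwargs": {
  "plan": [
    {"x": 0.05, "y": -0.04},
    {"x": 0.1, "y": -0.08},
    {"x": 0.15, "y": -0.12},
    {"x": 0.2, "y": -0.16},
    {"x": 0.25, "y": -0.2},
    {"x": 0.3, "y": -0.245},
    {"x": 0.35, "y": -0.285},
    {"x": 0.4, "y": -0.325},
    {"x": 0.45, "y": -0.365},
    {"x": 0.5, "y": -0.405},
    {"x": 0.541, "y": -0.441},
    {"x": 0.541, "y": -0.441}
  ]
}}

```text
validation failed for argument at $.pl...
```

```bash
python3 - <<'E'
from h import *
from bench import monitor
s=monitor.read_state();print(s)
for y in(-23.4,156.6,66.6): print(y,go(s,(.57,-.039,.26),np.radians(y)))
E
```

```text
{'time': 0.7, 'joint_positions': array([ 1.28836423,  0.33217003, -0.06469671,  1.46012173,  0.02159041,
        1.34988362, -0.08851092]), 'joint_vel': array([ 2.87540248e-04,  3.24259582e-04, -7.01234677e-04, -4.09358390e-04,
       -4.27034395e-05, -4.17506670e-04, -2.27403324e-03]), 'joint_torque': array([ 5.00428487e-04, -6.22909927e+01,  2.51755421e-02, -3.90071404e+01,
       -6.09179749e-02,  3.12168512e-02,  6.04910255e-06]), 'ee_pos': array([ 0.1605937 , -0.60402643,  0.29228385]), 'eef_rot': array([9.91573577e-01, 1.29544734e-01, 2.09288319e-05, 5.28463317e-05]), 'ft_force': array([-0.27981562, -0.95744521,  0.35513972]), 'torque': array([ 0.02001296,  0.06760454, -0.00930857]), 'width': 0.08680719003349786}
-23.4 (array([ 0.54082305, -0.44088657,  0.0322503 ]), array([ 1.54061062e-05, -1.01219005e-05,  1.06351583e-01]))
156.6 (array([ 0.54082305, -0.44088657,  0.0322503 ]), array([ 1.30051514e-05,  1.97945774e-05, -3.93648416e-01]))
66.6 (array([ 0.54082305, -0.44088657,  0.0322503 ]), array([ 1.83330235e-05,  3.79486999e-06, -1.43648416e-01]))
```

The call was refused by validation and nothing moved. I'll give every field in full.

Request:
{"fn": "drive_tool", "kwargs": {
  "plan": [
    {"rx": 0, "ry": 0, "rz": 0, "x": 0.05, "y": -0.04, "z": 0, "fingers": 1},
    {"rx": 0, "ry": 0, "rz": 0, "x": 0.1, "y": -0.08, "z": 0, "fingers": 1},
    {"rx": 0, "ry": 0, "rz": 0, "x": 0.15, "y": -0.12, "z": 0, "fingers": 1},
    {"rx": 0, "ry": 0, "rz": 0, "x": 0.2, "y": -0.16, "z": 0, "fingers": 1},
    {"rx": 0, "ry": 0, "rz": 0, "x": 0.25, "y": -0.2, "z": 0, "fingers": 1},
    {"rx": 0, "ry": 0, "rz": 0, "x": 0.3, "y": -0.245, "z": 0, "fingers": 1},
    {"rx": 0, "ry": 0, "rz": 0, "x": 0.35, "y": -0.285, "z": 0, "fingers": 1},
    {"rx": 0, "ry": 0, "rz": 0, "x": 0.4, "y": -0.325, "z": 0, "fingers": 1},
    {"rx": 0, "ry": 0, "rz": 0, "x": 0.45, "y": -0.365, "z": 0, "fingers": 1},
    {"rx": 0, "ry": 0, "rz": 0, "x": 0.5, "y": -0.405, "z": 0, "fingers": 1},
    {"rx": 0, "ry": 0, "rz": 0, "x": 0.54, "y": -0.44, "z": 0, "fingers": 1},
    {"rx": 0, "ry": 0, "rz": 0, "x": 0.54, "y": -0.44, "z": 0, "fingers": 1}
  ],
  "squeeze": 40
}}

```text
time: 2.2
ee_pos: [0.5707, -0.035, 0.2922]
eef_rot: [0.991, 0.133, 0.0, -0.001]
ft_force: [0.2, 0.4, -0.2]
width: 0.0869
```

```bash
python3 - <<'E'
from h import *
from bench import monitor
s=monitor.read_state();print(s)
for y in(-23.4,156.6,66.6): print(y,go(s,(.57,-.039,.26),np.radians(y)))
E
```

```text
{'time': 2.2, 'joint_positions': array([ 0.49364039,  0.27155423, -0.60894225,  1.58057344,  0.15583385,
        1.33852039, -1.43828098]), 'joint_vel': array([-0.06627509,  0.06368052,  0.03536501, -0.06885055,  0.06161291,
        0.03263566, -0.09346973]), 'joint_torque': array([ -1.06077209, -51.71607971,  -6.87582895, -38.84099722,
        -0.11910434,  -0.31189512,  -0.62619176]), 'ee_pos': array([ 0.57071259, -0.03500801,  0.29215359]), 'eef_rot': array([ 9.91137336e-01,  1.32835212e-01,  3.93861435e-04, -1.19648988e-03]), 'ft_force': array([ 0.16877818,  0.41082638, -0.19599334]), 'torque': array([-0.06382408,  0.00238851,  0.01272644]), 'width': 0.08687087589172217}
-23.4 (array([-0.00177392,  0.00373636,  0.03214328]), array([-4.06026345e-04, -4.64083810e-05,  1.07408083e-01]))
156.6 (array([-0.00177392,  0.00373636,  0.03214328]), array([ 5.95145293e-05, -5.20691873e-04, -3.92591598e-01]))
66.6 (array([-0.00177392,  0.00373636,  0.03214328]), array([-0.00025803, -0.00032463, -0.14259178]))
```

Request:
{"fn": "drive_tool", "kwargs": {
  "plan": [
    {"rx": 0, "ry": 0, "rz": 0.027, "x": 0, "y": 0, "z": 0, "fingers": 1},
    {"rx": 0, "ry": 0, "rz": 0.054, "x": 0, "y": 0, "z": 0, "fingers": 1},
    {"rx": 0, "ry": 0, "rz": 0.081, "x": 0, "y": 0, "z": 0, "fingers": 1},
    {"rx": 0, "ry": 0, "rz": 0.1065, "x": 0, "y": 0, "z": 0, "fingers": 1},
    {"rx": 0, "ry": 0, "rz": 0.1065, "x": 0, "y": 0, "z": 0, "fingers": 1},
    {"rx": 0, "ry": 0, "rz": 0.1065, "x": 0, "y": 0, "z": 0, "fingers": 1}
  ],
  "squeeze": 40
}}

```text
time: 2.95
ee_pos: [0.5693, -0.0405, 0.2923]
eef_rot: [0.979, -0.202, 0.0, 0.0]
ft_force: [-0.4, -0.7, 0.4]
width: 0.087
```

```bash
python3 - <<'E'
from h import *
from bench import monitor,viewer
d=viewer.camera("scene"); d2=viewer.camera("top")
s=monitor.read_state();print(s['ee_pos'],s['joint_positions'],s['ft_force'],s['torque'])
print(go(s,(.57,-.039,.1765),np.radians(-23.4)))
a=cv2.resize(d["color"][130:260,230:390,::-1],None,fx=4.5,fy=4.5,interpolation=cv2.INTER_CUBIC)
b=cv2.resize(d2["color"][110:240,250:410,::-1],None,fx=4.5,fy=4.5,interpolation=cv2.INTER_CUBIC)
cv2.imwrite("pics/s1.png",a);cv2.imwrite("pics/t1.png",b)
E
```

```text
[ 0.56936919 -0.04028204  0.29226232] [ 0.43320369  0.25585894 -0.5234794   1.58638311  0.13061581  1.33435889
 -2.08491716] [ 0.26984554 -0.49303015  0.53902309] [0.06815901 0.03600284 0.00206905]
(array([ 6.48062112e-05, -1.43797689e-03,  1.15762184e-01]), array([ 1.50296085e-05, -9.01823316e-06,  1.77182752e-04]))
```

View pics/s1.png

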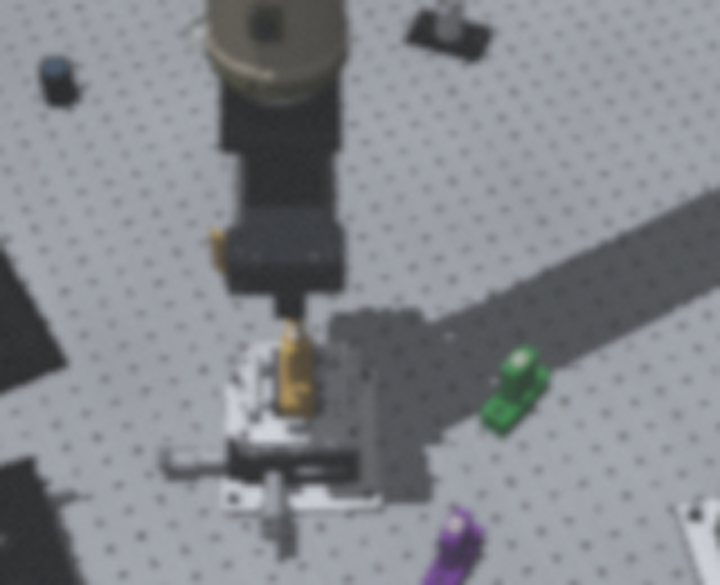

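The scene crop shows the gripper turned into line with the carrier, fingers above the tab at about (290,320). I'll descend open.

Request:
{"fn": "drive_tool", "kwargs": {
  "plan": [
    {"rx": 0, "ry": 0, "rz": 0, "x": 0, "y": -0.0015, "z": 0.03, "fingers": 1},
    {"rx": 0, "ry": 0, "rz": 0, "x": 0, "y": -0.0015, "z": 0.06, "fingers": 1},
    {"rx": 0, "ry": 0, "rz": 0, "x": 0, "y": -0.0015, "z": 0.085, "fingers": 1},
    {"rx": 0, "ry": 0, "rz": 0, "x": 0, "y": -0.0015, "z": 0.1, "fingers": 1},
    {"rx": 0, "ry": 0, "rz": 0, "x": 0, "y": -0.0015, "z": 0.11, "fingers": 1},
    {"rx": 0, "ry": 0, "rz": 0, "x": 0, "y": -0.0015, "z": 0.115, "fingers": 1},
    {"rx": 0, "ry": 0, "rz": 0, "x": 0, "y": -0.0015, "z": 0.115, "fingers": 1},
    {"rx": 0, "ry": 0, "rz": 0, "x": 0, "y": -0.0015, "z": 0.115, "fingers": 1}
  ],
  "squeeze": 40
}}

```text
time: 4.05
ee_pos: [0.5704, -0.0387, 0.1779]
eef_rot: [0.979, -0.203, 0.001, -0.0]
ft_force: [-1.1, -0.6, 0.6]
width: 0.0869
```

```bash
python3 - <<'E'
from h import *
from bench import monitor,viewer
d=viewer.camera("scene")
s=monitor.read_state();print(s['ee_pos'],s['eef_rot'],s['ft_force'],s['torque'])
p=pts(d); o=s['ee_pos']; q=R.from_quat(s['eef_rot']).inv().apply((p-o).reshape(-1,3)).reshape(p.shape)
# points in tool frame, z between 5 and 60 mm = fingers + tab
for lo,hi in((.0,.02),(.02,.034),(.036,.066)):
    m=(q[...,2]>lo)&(q[...,2]<hi)&(abs(q[...,0])<.04)&(abs(q[...,1])<.07)
    a=q[m]; print(lo,len(a)); 
    print(np.histogram(a[:,1],bins=np.arange(-.07,.071,.01))[0]); 
    for ylo,yhi in((-.065,-.035),(-.025,.025),(.035,.065)):
        b=a[(a[:,1]>ylo)&(a[:,1]<yhi)]
        if len(b): print(ylo,len(b),np.percentile(b[:,0],[3,50,97]).round(4),np.percentile(b[:,1],[3,50,97]).round(4))
cv2.imwrite("pics/s2.png",cv2.resize(d["color"][160:250,250:350,::-1],None,fx=6,fy=6,interpolation=cv2.INTER_CUBIC))
E
```

```text
[ 0.57033705 -0.03870389  0.17786327] [ 9.79135293e-01 -2.03208753e-01  5.28979886e-04  1.08541265e-05] [-0.4991823  -0.38477875 -0.6106329 ] [ 0.05584337  0.00226683 -0.02646503]
0.0 0
[0 0 0 0 0 0 0 0 0 0 0 0 0 0]
0.02 0
[0 0 0 0 0 0 0 0 0 0 0 0 0 0]
0.036 25
[ 0 24  1  0  0  0  0  0  0  0  0  0  0  0]
-0.065 25 [-0.0091  0.0004  0.0103] [-0.0542 -0.0517 -0.0503]
```

View pics/s2.png

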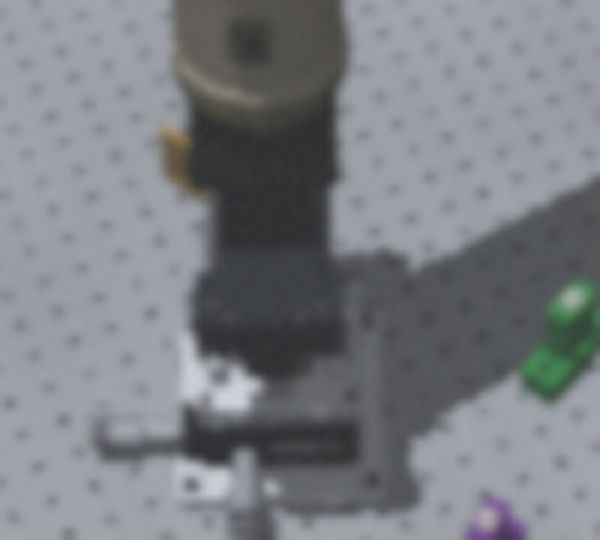

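Tip gap is good and there is no contact force. I'll close lightly first to check centring.

Request:
{"fn": "drive_tool", "kwargs": {
  "plan": [
    {"rx": 0, "ry": 0, "rz": 0, "x": 0, "y": 0, "z": 0, "fingers": 0.5},
    {"rx": 0, "ry": 0, "rz": 0, "x": 0, "y": 0, "z": 0, "fingers": 0.2},
    {"rx": 0, "ry": 0, "rz": 0, "x": 0, "y": 0, "z": 0, "fingers": 0.2},
    {"rx": 0, "ry": 0, "rz": 0, "x": 0, "y": 0, "z": 0, "fingers": 0.2},
    {"rx": 0, "ry": 0, "rz": 0, "x": 0, "y": 0, "z": 0, "fingers": 0.2},
    {"rx": 0, "ry": 0, "rz": 0, "x": 0, "y": 0, "z": 0, "fingers": 0.2},
    {"rx": 0, "ry": 0, "rz": 0, "x": 0, "y": 0, "z": 0, "fingers": 0.2},
    {"rx": 0, "ry": 0, "rz": 0, "x": 0, "y": 0, "z": 0, "fingers": 0.2}
  ],
  "squeeze": 10
}}

```text
time: 5.1
ee_pos: [0.5701, -0.0386, 0.1773]
eef_rot: [0.979, -0.203, 0.0, -0.0]
ft_force: [1.6, 1.2, -0.2]
width: 0.03
```

```bash
cat > st.py <<'E'
from h import *
from bench import monitor
s=monitor.read_state();Rt=R.from_quat(s['eef_rot'])
print('t',round(s['time'],2),s['ee_pos'].round(4),'w',round(s['width'],4),'ft tool',Rt.inv().apply(s['ft_force']).round(2),'tq tool',Rt.inv().apply(s['torque']).round(3))
Rn=R.from_euler('Z',np.radians(-23.4))*R.from_euler('x',np.pi)
print('rot vs nominal (rad)',(Rn.inv()*Rt).as_rotvec().round(4), 'shift nominal tool axes(mm)',(Rn.inv().apply(s['ee_pos']-np.array([.57,-.039,.177]))*1000).round(2))
E
python3 st.py
```

```text
t 5.1 [ 0.5701 -0.0386  0.1773] w 0.03 ft tool [ 0.99 -1.79  0.15] tq tool [ 0.281 -0.022  0.004]
rot vs nominal (rad) [0.0002 0.0002 0.0008] shift nominal tool axes(mm) [-0.09 -0.42 -0.26]
```

The grip reads 30.0 mm, as expected for the tab, with a small side force. I'll tighten to 45 N.

Request:
{"fn": "drive_tool", "kwargs": {
  "plan": [
    {"rx": 0, "ry": 0, "rz": 0, "x": 0, "y": 0, "z": 0, "fingers": 0.2},
    {"rx": 0, "ry": 0, "rz": 0, "x": 0, "y": 0, "z": 0, "fingers": 0.2},
    {"rx": 0, "ry": 0, "rz": 0, "x": 0, "y": 0, "z": 0, "fingers": 0.2}
  ],
  "squeeze": 45
}}

```text
time: 5.48
ee_pos: [0.5701, -0.0386, 0.1773]
eef_rot: [0.979, -0.203, 0.0, -0.0]
ft_force: [0.6, 0.8, 0.1]
width: 0.0293
```

```bash
python3 st.py
```

```text
t 5.47 [ 0.5701 -0.0386  0.1773] w 0.0293 ft tool [ 0.24 -0.93 -0.07] tq tool [ 0.445  0.033 -0.031]
rot vs nominal (rad) [0.0002 0.0002 0.0008] shift nominal tool axes(mm) [-0.08 -0.41 -0.29]
```

```bash
cat > gen.py <<'E'
import sys,numpy as np
from scipy.spatial.transform import Rotation as R
L=.0988
def P(th,h): return np.array([0,L*np.sin(th),L*(1-np.cos(th))-h]),R.from_rotvec([th,0,0])
a=[float(x) for x in sys.argv[1:]]; p0,R0=P(a[0],a[1]/1000)
for th,h in zip(a[2::2],a[3::2]):
    p,r=P(th,h/1000); d=R0.inv().apply(p-p0)
    print(th,h,'rx %.4f y %.4f z %.4f'%((th-a[0])/2/np.pi,d[1],d[2]))
E
python3 gen.py 0 0 -.035 .2 -.07 .6 -.105 1 -.13 1.4 ; python3 gen.py -.13 1.4 -.09 1.6 -.05 1.9 0 2.2 .05 2.5 .09 2.8 .13 3
```

```text
-0.035 0.2 rx -0.0056 y -0.0035 z -0.0001
-0.07 0.6 rx -0.0111 y -0.0069 z -0.0004
-0.105 1.0 rx -0.0167 y -0.0104 z -0.0005
-0.13 1.4 rx -0.0207 y -0.0128 z -0.0006
-0.09 1.6 rx 0.0064 y 0.0040 z -0.0001
-0.05 1.9 rx 0.0127 y 0.0080 z -0.0002
0.0 2.2 rx 0.0207 y 0.0129 z 0.0000
0.05 2.5 rx 0.0286 y 0.0178 z 0.0005
0.09 2.8 rx 0.0350 y 0.0217 z 0.0010
0.13 3.0 rx 0.0414 y 0.0256 z 0.0017
```

Request:
{"fn": "drive_tool", "kwargs": {
  "plan": [
    {"rx": -0.0056, "ry": 0, "rz": 0, "x": 0, "y": -0.0035, "z": -0.0001, "fingers": 0.2},
    {"rx": -0.0111, "ry": 0, "rz": 0, "x": 0, "y": -0.0069, "z": -0.0004, "fingers": 0.2},
    {"rx": -0.0167, "ry": 0, "rz": 0, "x": 0, "y": -0.0104, "z": -0.0005, "fingers": 0.2},
    {"rx": -0.0207, "ry": 0, "rz": 0, "x": 0, "y": -0.0128, "z": -0.0006, "fingers": 0.2},
    {"rx": -0.0207, "ry": 0, "rz": 0, "x": 0, "y": -0.0128, "z": -0.0006, "fingers": 0.2}
  ],
  "squeeze": 45
}}

```text
time: 6.1
ee_pos: [0.5751, -0.0268, 0.1776]
eef_rot: [0.977, -0.202, -0.013, 0.064]
ft_force: [0.5, 0.0, -2.9]
width: 0.0296
```

```bash
python3 st.py
```

```text
t 6.1 [ 0.5751 -0.0268  0.1776] w 0.0296 ft tool [ 0.47 -0.62  2.81] tq tool [0.334 0.125 0.054]
rot vs nominal (rad) [-0.1313 -0.0003  0.0003] shift nominal tool axes(mm) [ -0.11 -13.21  -0.59]
```

Request:
{"fn": "drive_tool", "kwargs": {
  "plan": [
    {"rx": 0.0064, "ry": 0, "rz": 0, "x": 0, "y": 0.004, "z": -0.0001, "fingers": 0.2},
    {"rx": 0.0127, "ry": 0, "rz": 0, "x": 0, "y": 0.008, "z": -0.0002, "fingers": 0.2},
    {"rx": 0.0207, "ry": 0, "rz": 0, "x": 0, "y": 0.0129, "z": 0, "fingers": 0.2},
    {"rx": 0.0286, "ry": 0, "rz": 0, "x": 0, "y": 0.0178, "z": 0.0005, "fingers": 0.2},
    {"rx": 0.035, "ry": 0, "rz": 0, "x": 0, "y": 0.0217, "z": 0.001, "fingers": 0.2},
    {"rx": 0.0414, "ry": 0, "rz": 0, "x": 0, "y": 0.0256, "z": 0.0017, "fingers": 0.2}
  ],
  "squeeze": 45
}}

```text
time: 6.85
ee_pos: [0.5646, -0.0503, 0.1791]
eef_rot: [0.977, -0.203, 0.014, -0.066]
ft_force: [3.1, 3.2, -9.1]
width: 0.0296
```

```bash
python3 st.py; python3 - <<'E'
from h import *
from bench import viewer
d=viewer.camera("scene"); np.savez("s3.npz",**d)
cv2.imwrite("pics/s3.png",cv2.resize(d["color"][170:250,260:340,::-1],None,fx=7,fy=7,interpolation=cv2.INTER_CUBIC))
E
python3 gen.py .13 3 .09 3.2 .045 3.5 0 3.8 -.045 4.1 -.09 4.4 -.13 4.6 -.09 4.8 -.045 5.1 0 5.4 .045 5.7 .09 6 .13 6.2
```

```text
t 6.85 [ 0.5646 -0.0503  0.1791] w 0.0296 ft tool [ 1.59 -2.91  9.61] tq tool [ 0.599  0.341 -0.055]
rot vs nominal (rad) [0.1341 0.0003 0.0014] shift nominal tool axes(mm) [-0.43 12.51 -2.15]
0.09 3.2 rx -0.0064 y -0.0040 z -0.0001
0.045 3.5 rx -0.0135 y -0.0085 z -0.0001
0.0 3.8 rx -0.0207 y -0.0129 z 0.0000
-0.045 4.1 rx -0.0279 y -0.0173 z 0.0004
-0.09 4.4 rx -0.0350 y -0.0217 z 0.0010
-0.13 4.6 rx -0.0414 y -0.0256 z 0.0017
-0.09 4.8 rx -0.0350 y -0.0218 z 0.0006
-0.045 5.1 rx -0.0279 y -0.0175 z -0.0006
0.0 5.4 rx -0.0207 y -0.0131 z -0.0015
0.045 5.7 rx -0.0135 y -0.0087 z -0.0023
0.09 6.0 rx -0.0064 y -0.0043 z -0.0029
0.13 6.2 rx 0.0000 y -0.0004 z -0.0032
```

View pics/s3.png

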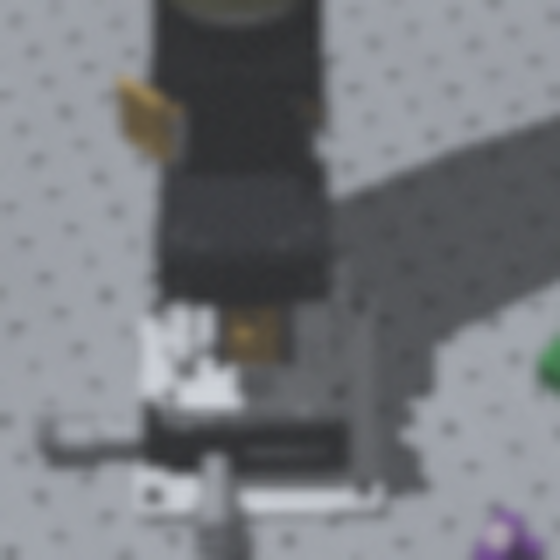

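The +y end of the bar now shows raised at about (255,335), so the carrier leans with the gripper. The pull on the nest is about 5 N. Next swing.

Request:
{"fn": "drive_tool", "kwargs": {
  "plan": [
    {"rx": -0.0064, "ry": 0, "rz": 0, "x": 0, "y": -0.004, "z": -0.0001, "fingers": 0.2},
    {"rx": -0.0135, "ry": 0, "rz": 0, "x": 0, "y": -0.0085, "z": -0.0001, "fingers": 0.2},
    {"rx": -0.0207, "ry": 0, "rz": 0, "x": 0, "y": -0.0129, "z": 0, "fingers": 0.2},
    {"rx": -0.0279, "ry": 0, "rz": 0, "x": 0, "y": -0.0173, "z": 0.0004, "fingers": 0.2},
    {"rx": -0.035, "ry": 0, "rz": 0, "x": 0, "y": -0.0217, "z": 0.001, "fingers": 0.2},
    {"rx": -0.0414, "ry": 0, "rz": 0, "x": 0, "y": -0.0256, "z": 0.0017, "fingers": 0.2}
  ],
  "squeeze": 45
}}

```text
time: 7.65
ee_pos: [0.5747, -0.0279, 0.1807]
eef_rot: [0.977, -0.203, -0.014, 0.064]
ft_force: [0.5, -2.8, -7.6]
width: 0.0299
```

```bash
python3 st.py; python3 gen.py -.13 4.6  -.09 4.8 -.045 5.1 0 5.4 .045 5.7 .09 6 .13 6.2
```

```text
t 7.65 [ 0.5747 -0.0279  0.1807] w 0.0299 ft tool [1.59 1.38 7.86] tq tool [ 0.247  0.185 -0.064]
rot vs nominal (rad) [-0.1311 -0.0009  0.0023] shift nominal tool axes(mm) [ -0.15 -12.07  -3.65]
-0.09 4.8 rx 0.0064 y 0.0040 z -0.0001
-0.045 5.1 rx 0.0135 y 0.0085 z -0.0001
0.0 5.4 rx 0.0207 y 0.0129 z 0.0000
0.045 5.7 rx 0.0279 y 0.0173 z 0.0004
0.09 6.0 rx 0.0350 y 0.0217 z 0.0010
0.13 6.2 rx 0.0414 y 0.0256 z 0.0017
```

Forces are steady, so I'll do two swings per call.

Request:
{"fn": "drive_tool", "kwargs": {
  "plan": [
    {"rx": 0.0064, "ry": 0, "rz": 0, "x": 0, "y": 0.004, "z": -0.0001, "fingers": 0.2},
    {"rx": 0.0135, "ry": 0, "rz": 0, "x": 0, "y": 0.0085, "z": -0.0001, "fingers": 0.2},
    {"rx": 0.0207, "ry": 0, "rz": 0, "x": 0, "y": 0.0129, "z": 0, "fingers": 0.2},
    {"rx": 0.0279, "ry": 0, "rz": 0, "x": 0, "y": 0.0173, "z": 0.0004, "fingers": 0.2},
    {"rx": 0.035, "ry": 0, "rz": 0, "x": 0, "y": 0.0217, "z": 0.001, "fingers": 0.2},
    {"rx": 0.0414, "ry": 0, "rz": 0, "x": 0, "y": 0.0256, "z": 0.0017, "fingers": 0.2}
  ],
  "squeeze": 45
}}

```text
time: 8.4
ee_pos: [0.5646, -0.0506, 0.1825]
eef_rot: [0.977, -0.203, 0.014, -0.065]
ft_force: [2.0, 2.3, -10.1]
width: 0.0296
```

```bash
python3 st.py;python3 - <<'E'
from h import *
from bench import viewer
d=viewer.camera("top"); 
cv2.imwrite("pics/t3.png",cv2.resize(d["color"][130:220,280:390,::-1],None,fx=6,fy=6,interpolation=cv2.INTER_CUBIC))
d=viewer.camera("scene"); 
cv2.imwrite("pics/s4.png",cv2.resize(d["color"][170:250,260:340,::-1],None,fx=7,fy=7,interpolation=cv2.INTER_CUBIC))
s0=np.load("scene0.npz")["depth"]; m=np.zeros_like(s0,bool); m[200:250,265:325]=1
p=pts(np.load("scene0.npz")); 
mm=m&(p[...,2]>.066)&(p[...,2]<.074); p1=pts(d)
print('plate dz (mm)',np.percentile((p1-p)[mm][:,2]*1000,[10,30,50,70,90]).round(1), mm.sum())
E
```

```text
t 8.4 [ 0.5646 -0.0506  0.1825] w 0.0296 ft tool [ 0.91 -1.54 10.44] tq tool [-0.017  0.254 -0.041]
rot vs nominal (rad) [1.332e-01 1.000e-04 1.500e-03] shift nominal tool axes(mm) [-0.35 12.82 -5.46]
plate dz (mm) [ -2.4   0.    1.7   3.7 126.4] 144
```

View pics/s4.png

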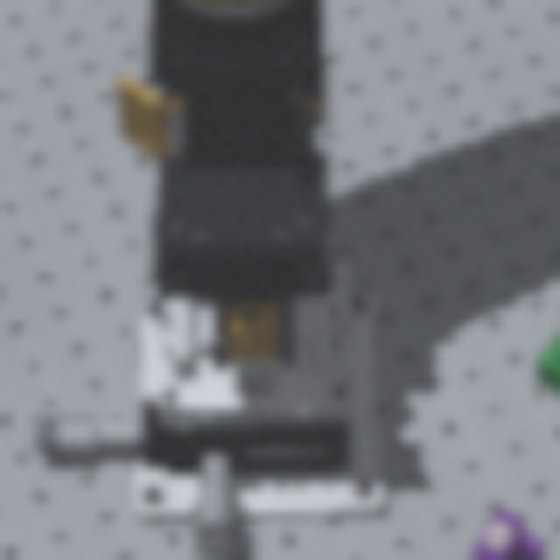

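```bash
python3 gen.py .13 6.2 .09 6.4 .045 6.6 0 6.9 -.045 7.1 -.09 7.3 -.13 7.4 -.09 7.6 -.045 7.8 0 8.1 .045 8.3 .09 8.5 .13 8.6
```

```text
0.09 6.4 rx -0.0064 y -0.0040 z -0.0001
0.045 6.6 rx -0.0135 y -0.0084 z -0.0000
0.0 6.9 rx -0.0207 y -0.0129 z 0.0001
-0.045 7.1 rx -0.0279 y -0.0173 z 0.0006
-0.09 7.3 rx -0.0350 y -0.0217 z 0.0013
-0.13 7.4 rx -0.0414 y -0.0256 z 0.0021
-0.09 7.6 rx -0.0350 y -0.0217 z 0.0010
-0.045 7.8 rx -0.0279 y -0.0174 z -0.0001
0.0 8.1 rx -0.0207 y -0.0131 z -0.0011
0.045 8.3 rx -0.0135 y -0.0087 z -0.0017
0.09 8.5 rx -0.0064 y -0.0042 z -0.0022
0.13 8.6 rx 0.0000 y -0.0003 z -0.0024
```

Request:
{"fn": "drive_tool", "kwargs": {
  "plan": [
    {"rx": -0.0064, "ry": 0, "rz": 0, "x": 0, "y": -0.004, "z": -0.0001, "fingers": 0.2},
    {"rx": -0.0135, "ry": 0, "rz": 0, "x": 0, "y": -0.0084, "z": 0, "fingers": 0.2},
    {"rx": -0.0207, "ry": 0, "rz": 0, "x": 0, "y": -0.0129, "z": 0.0001, "fingers": 0.2},
    {"rx": -0.0279, "ry": 0, "rz": 0, "x": 0, "y": -0.0173, "z": 0.0006, "fingers": 0.2},
    {"rx": -0.035, "ry": 0, "rz": 0, "x": 0, "y": -0.0217, "z": 0.0013, "fingers": 0.2},
    {"rx": -0.0414, "ry": 0, "rz": 0, "x": 0, "y": -0.0256, "z": 0.0021, "fingers": 0.2},
    {"rx": -0.035, "ry": 0, "rz": 0, "x": 0, "y": -0.0217, "z": 0.001, "fingers": 0.2},
    {"rx": -0.0279, "ry": 0, "rz": 0, "x": 0, "y": -0.0174, "z": -0.0001, "fingers": 0.2},
    {"rx": -0.0207, "ry": 0, "rz": 0, "x": 0, "y": -0.0131, "z": -0.0011, "fingers": 0.2},
    {"rx": -0.0135, "ry": 0, "rz": 0, "x": 0, "y": -0.0087, "z": -0.0017, "fingers": 0.2},
    {"rx": -0.0064, "ry": 0, "rz": 0, "x": 0, "y": -0.0042, "z": -0.0022, "fingers": 0.2},
    {"rx": 0, "ry": 0, "rz": 0, "x": 0, "y": -0.0003, "z": -0.0024, "fingers": 0.2}
  ],
  "squeeze": 45
}}

```text
time: 10.0
ee_pos: [0.5648, -0.0505, 0.1852]
eef_rot: [0.977, -0.203, 0.014, -0.065]
ft_force: [0.2, 1.6, -8.0]
width: 0.0296
```

```bash
python3 st.py
```

```text
t 10.0 [ 0.5648 -0.0505  0.1852] w 0.0296 ft tool [-0.45 -0.49  8.14] tq tool [-0.219  0.049 -0.04 ]
rot vs nominal (rad) [0.133  0.0006 0.0011] shift nominal tool axes(mm) [-0.2  12.62 -8.2 ]
```

Request:
{"fn": "drive_tool", "kwargs": {
  "plan": [
    {"rx": -0.0064, "ry": 0, "rz": 0, "x": 0, "y": -0.004, "z": -0.0001, "fingers": 0.2},
    {"rx": -0.0135, "ry": 0, "rz": 0, "x": 0, "y": -0.0084, "z": 0, "fingers": 0.2},
    {"rx": -0.0207, "ry": 0, "rz": 0, "x": 0, "y": -0.0129, "z": 0.0001, "fingers": 0.2},
    {"rx": -0.0279, "ry": 0, "rz": 0, "x": 0, "y": -0.0173, "z": 0.0006, "fingers": 0.2},
    {"rx": -0.035, "ry": 0, "rz": 0, "x": 0, "y": -0.0217, "z": 0.0013, "fingers": 0.2},
    {"rx": -0.0414, "ry": 0, "rz": 0, "x": 0, "y": -0.0256, "z": 0.0021, "fingers": 0.2},
    {"rx": -0.035, "ry": 0, "rz": 0, "x": 0, "y": -0.0217, "z": 0.001, "fingers": 0.2},
    {"rx": -0.0279, "ry": 0, "rz": 0, "x": 0, "y": -0.0174, "z": -0.0001, "fingers": 0.2},
    {"rx": -0.0207, "ry": 0, "rz": 0, "x": 0, "y": -0.0131, "z": -0.0011, "fingers": 0.2},
    {"rx": -0.0135, "ry": 0, "rz": 0, "x": 0, "y": -0.0087, "z": -0.0017, "fingers": 0.2},
    {"rx": -0.0064, "ry": 0, "rz": 0, "x": 0, "y": -0.0042, "z": -0.0022, "fingers": 0.2},
    {"rx": 0, "ry": 0, "rz": 0, "x": 0, "y": -0.0003, "z": -0.0024, "fingers": 0.2}
  ],
  "squeeze": 45
}}

```text
time: 11.5
ee_pos: [0.5648, -0.0506, 0.1877]
eef_rot: [0.977, -0.203, 0.014, -0.065]
ft_force: [0.3, 1.6, -7.7]
width: 0.0297
```

```bash
python3 st.py; python3 - <<'E'
from h import *
from bench import viewer
d=viewer.camera("scene"); 
cv2.imwrite("pics/s5.png",cv2.resize(d["color"][170:250,260:340,::-1],None,fx=7,fy=7,interpolation=cv2.INTER_CUBIC))
E
```

```text
t 11.5 [ 0.5648 -0.0506  0.1877] w 0.0297 ft tool [-0.39 -0.52  7.83] tq tool [-0.304  0.002 -0.064]
rot vs nominal (rad) [0.1331 0.0007 0.0013] shift nominal tool axes(mm) [ -0.14  12.75 -10.67]
```

View pics/s5.png

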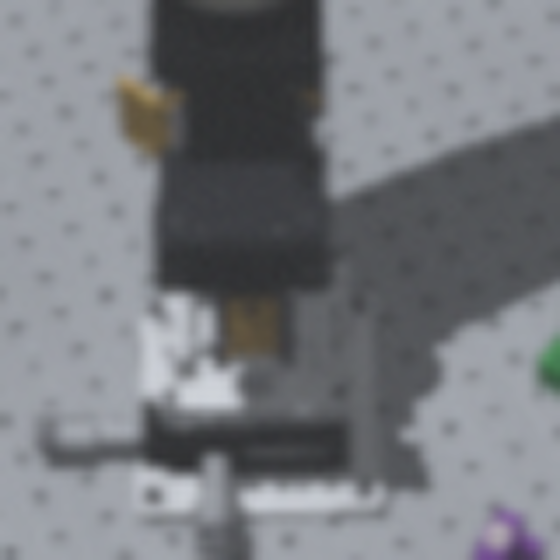

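The carrier's end, at about (255,325), rises with the tool, and the plate at (190,370) has not moved. I'll repeat the same cycle.

Request:
{"fn": "drive_tool", "kwargs": {
  "plan": [
    {"rx": -0.0064, "ry": 0, "rz": 0, "x": 0, "y": -0.004, "z": -0.0001, "fingers": 0.2},
    {"rx": -0.0135, "ry": 0, "rz": 0, "x": 0, "y": -0.0084, "z": 0, "fingers": 0.2},
    {"rx": -0.0207, "ry": 0, "rz": 0, "x": 0, "y": -0.0129, "z": 0.0001, "fingers": 0.2},
    {"rx": -0.0279, "ry": 0, "rz": 0, "x": 0, "y": -0.0173, "z": 0.0006, "fingers": 0.2},
    {"rx": -0.035, "ry": 0, "rz": 0, "x": 0, "y": -0.0217, "z": 0.0013, "fingers": 0.2},
    {"rx": -0.0414, "ry": 0, "rz": 0, "x": 0, "y": -0.0256, "z": 0.0021, "fingers": 0.2},
    {"rx": -0.035, "ry": 0, "rz": 0, "x": 0, "y": -0.0217, "z": 0.001, "fingers": 0.2},
    {"rx": -0.0279, "ry": 0, "rz": 0, "x": 0, "y": -0.0174, "z": -0.0001, "fingers": 0.2},
    {"rx": -0.0207, "ry": 0, "rz": 0, "x": 0, "y": -0.0131, "z": -0.0011, "fingers": 0.2},
    {"rx": -0.0135, "ry": 0, "rz": 0, "x": 0, "y": -0.0087, "z": -0.0017, "fingers": 0.2},
    {"rx": -0.0064, "ry": 0, "rz": 0, "x": 0, "y": -0.0042, "z": -0.0022, "fingers": 0.2},
    {"rx": 0, "ry": 0, "rz": 0, "x": 0, "y": -0.0003, "z": -0.0024, "fingers": 0.2}
  ],
  "squeeze": 45
}}

```text
time: 13.05
ee_pos: [0.5648, -0.0509, 0.1902]
eef_rot: [0.977, -0.203, 0.014, -0.065]
ft_force: [-0.2, 1.5, -5.9]
width: 0.0296
```

```bash
python3 st.py
```

```text
t 13.05 [ 0.5648 -0.0509  0.1902] w 0.0296 ft tool [-0.73 -0.51  6.  ] tq tool [-0.204 -0.193  0.031]
rot vs nominal (rad) [0.1333 0.001  0.0016] shift nominal tool axes(mm) [ -0.06  12.97 -13.22]
```

Request:
{"fn": "drive_tool", "kwargs": {
  "plan": [
    {"rx": -0.0064, "ry": 0, "rz": 0, "x": 0, "y": -0.004, "z": -0.0001, "fingers": 0.2},
    {"rx": -0.0135, "ry": 0, "rz": 0, "x": 0, "y": -0.0084, "z": 0, "fingers": 0.2},
    {"rx": -0.0207, "ry": 0, "rz": 0, "x": 0, "y": -0.0129, "z": 0.0001, "fingers": 0.2},
    {"rx": -0.0279, "ry": 0, "rz": 0, "x": 0, "y": -0.0173, "z": 0.0006, "fingers": 0.2},
    {"rx": -0.035, "ry": 0, "rz": 0, "x": 0, "y": -0.0217, "z": 0.0013, "fingers": 0.2},
    {"rx": -0.0414, "ry": 0, "rz": 0, "x": 0, "y": -0.0256, "z": 0.0021, "fingers": 0.2},
    {"rx": -0.035, "ry": 0, "rz": 0, "x": 0, "y": -0.0217, "z": 0.001, "fingers": 0.2},
    {"rx": -0.0279, "ry": 0, "rz": 0, "x": 0, "y": -0.0174, "z": -0.0001, "fingers": 0.2},
    {"rx": -0.0207, "ry": 0, "rz": 0, "x": 0, "y": -0.0131, "z": -0.0011, "fingers": 0.2},
    {"rx": -0.0135, "ry": 0, "rz": 0, "x": 0, "y": -0.0087, "z": -0.0017, "fingers": 0.2},
    {"rx": -0.0064, "ry": 0, "rz": 0, "x": 0, "y": -0.0042, "z": -0.0022, "fingers": 0.2},
    {"rx": 0, "ry": 0, "rz": 0, "x": 0, "y": -0.0003, "z": -0.0024, "fingers": 0.2}
  ],
  "squeeze": 45
}}

```text
time: 14.55
ee_pos: [0.5651, -0.0511, 0.1933]
eef_rot: [0.977, -0.203, 0.015, -0.065]
ft_force: [-2.3, 1.0, 1.1]
width: 0.0295
```

```bash
python3 st.py
```

```text
t 14.55 [ 0.5651 -0.0511  0.1933] w 0.0295 ft tool [-2.5  -0.1  -1.09] tq tool [-0.246 -0.642  0.059]
rot vs nominal (rad) [0.1341 0.002  0.0021] shift nominal tool axes(mm) [  0.28  13.09 -16.28]
```

The upward load is gone, with the jaws closing under the lower edge. I'll do one more swing with rise, then go upright and clear.

```bash
python3 gen.py .13 15.8 .09 16.1 .045 16.5 0 16.9 -.045 17.3 -.09 17.7 -.09 18 -.045 19 0 20 0 22 0 24 0 26 0 26
```

```text
0.09 16.1 rx -0.0064 y -0.0040 z -0.0002
0.045 16.5 rx -0.0135 y -0.0085 z -0.0003
0.0 16.9 rx -0.0207 y -0.0130 z -0.0003
-0.045 17.3 rx -0.0279 y -0.0174 z 0.0000
-0.09 17.7 rx -0.0350 y -0.0218 z 0.0005
-0.09 18.0 rx -0.0350 y -0.0218 z 0.0002
-0.045 19.0 rx -0.0279 y -0.0176 z -0.0017
0.0 20.0 rx -0.0207 y -0.0134 z -0.0033
0.0 22.0 rx -0.0207 y -0.0136 z -0.0053
0.0 24.0 rx -0.0207 y -0.0139 z -0.0073
0.0 26.0 rx -0.0207 y -0.0141 z -0.0093
0.0 26.0 rx -0.0207 y -0.0141 z -0.0093
```

Request:
{"fn": "drive_tool", "kwargs": {
  "plan": [
    {"rx": -0.0064, "ry": 0, "rz": 0, "x": 0, "y": -0.004, "z": -0.0002, "fingers": 0.2},
    {"rx": -0.0135, "ry": 0, "rz": 0, "x": 0, "y": -0.0085, "z": -0.0003, "fingers": 0.2},
    {"rx": -0.0207, "ry": 0, "rz": 0, "x": 0, "y": -0.013, "z": -0.0003, "fingers": 0.2},
    {"rx": -0.0279, "ry": 0, "rz": 0, "x": 0, "y": -0.0174, "z": 0, "fingers": 0.2},
    {"rx": -0.035, "ry": 0, "rz": 0, "x": 0, "y": -0.0218, "z": 0.0005, "fingers": 0.2},
    {"rx": -0.035, "ry": 0, "rz": 0, "x": 0, "y": -0.0218, "z": 0.0002, "fingers": 0.2},
    {"rx": -0.0279, "ry": 0, "rz": 0, "x": 0, "y": -0.0176, "z": -0.0017, "fingers": 0.2},
    {"rx": -0.0207, "ry": 0, "rz": 0, "x": 0, "y": -0.0134, "z": -0.0033, "fingers": 0.2}
  ],
  "squeeze": 45
}}

```text
time: 15.55
ee_pos: [0.57, -0.0395, 0.1977]
eef_rot: [0.979, -0.204, 0.001, -0.002]
ft_force: [-0.7, -0.1, -3.4]
width: 0.0295
```

```bash
python3 st.py
```

```text
t 15.55 [ 0.57   -0.0395  0.1977] w 0.0295 ft tool [-0.63  0.37  3.39] tq tool [ 0.01  -0.07   0.027]
rot vs nominal (rad) [0.0038 0.0008 0.0018] shift nominal tool axes(mm) [  0.21   0.46 -20.67]
```

Only the carrier's weight is left on the wrist (3.4–4 N). I'll rise the last 6–7 mm and hold.

Request:
{"fn": "drive_tool", "kwargs": {
  "plan": [
    {"rx": 0, "ry": 0, "rz": 0, "x": 0, "y": 0, "z": -0.002, "fingers": 0.2},
    {"rx": 0, "ry": 0, "rz": 0, "x": 0, "y": 0, "z": -0.004, "fingers": 0.2},
    {"rx": 0, "ry": 0, "rz": 0, "x": 0, "y": 0, "z": -0.0065, "fingers": 0.2},
    {"rx": 0, "ry": 0, "rz": 0, "x": 0, "y": 0, "z": -0.0065, "fingers": 0.2},
    {"rx": 0, "ry": 0, "rz": 0, "x": 0, "y": 0, "z": -0.0065, "fingers": 0.2},
    {"rx": 0, "ry": 0, "rz": 0, "x": 0, "y": 0, "z": -0.0065, "fingers": 0.2},
    {"rx": 0, "ry": 0, "rz": 0, "x": 0, "y": 0, "z": -0.0065, "fingers": 0.2}
  ],
  "squeeze": 45
}}

```text
time: 16.42
ee_pos: [0.57, -0.0387, 0.2038]
eef_rot: [0.979, -0.203, -0.0, 0.0]
ft_force: [-0.1, 0.5, -3.9]
width: 0.0297
```

```bash
python3 st.py; python3 - <<'E'
from h import *
from bench import viewer
d=viewer.camera("scene"); np.savez("s6.npz",**d)
cv2.imwrite("pics/s6.png",cv2.resize(d["color"][170:250,260:340,::-1],None,fx=7,fy=7,interpolation=cv2.INTER_CUBIC))
t=viewer.camera("top"); cv2.imwrite("pics/t6.png",t["color"][:,:,::-1])
p=pts(d);hsv=cv2.cvtColor(d["color"],cv2.COLOR_RGB2HSV)
m=(hsv[...,1]>110)&(hsv[...,0]>12)&(hsv[...,0]<28)&(abs(p[...,0]-.57)<.07)&(abs(p[...,1]+.039)<.07)&(p[...,2]>.07)
q=p[m]; print(len(q),q.mean(0).round(3) if len(q) else '',np.percentile(q[:,2],[5,50,95]).round(4) if len(q) else '')
a=pts(np.load("scene0.npz"));mm=np.zeros((400,640),bool);mm[208:240,280:295]=1
mm&=(a[...,2]>.068)&(a[...,2]<.078)&(p[...,2]<.09); print('plate z before/after',np.median(a[mm][:,2]).round(4),np.median(p[mm][:,2]).round(4),mm.sum())
E
```

```text
t 16.43 [ 0.57   -0.0387  0.2038] w 0.0297 ft tool [-0.3  -0.41  3.94] tq tool [ 0.052 -0.04  -0.042]
rot vs nominal (rad) [-0.0001 -0.0001  0.0009] shift nominal tool axes(mm) [ -0.14  -0.29 -26.85]
0  
plate z before/after 0.0735 0.0738 89
```

View pics/s6.png

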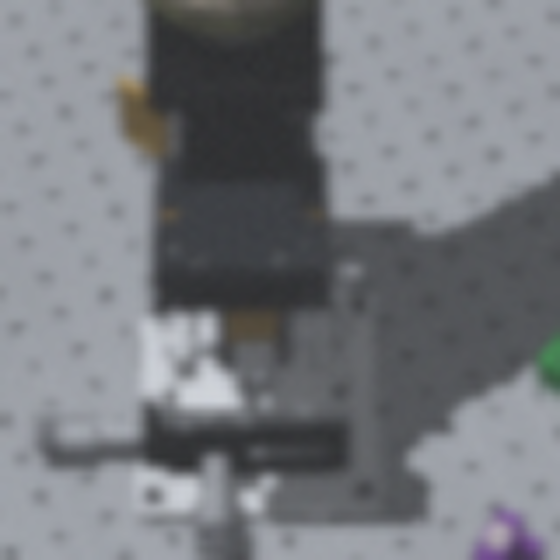

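View pics/t6.png

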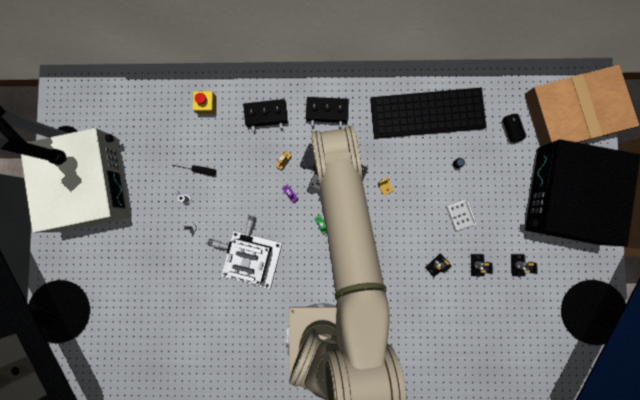

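The carrier hangs in the fingers, its end showing at about (255,322), with gaps above the jaws. The wrist carries 3.94 N, equal to its 3.92 N weight, so it touches nothing else. The plate's height has not changed, and the loose things are where they were. Last, I'll check for slip in the grip by projecting the expected bar end.

```bash
python3 - <<'E'
from h import *
d=np.load("s6.npz");p=pts(d)
for v in range(208,226,1): print(v,[(tuple(d["color"][v,u]),p[v,u].round(3).tolist()) for u in (296,)])
c=np.radians(-23.4);ex=np.array([np.cos(c),np.sin(c),0]);ey=np.array([-np.sin(c),np.cos(c),0])
Rc=R.from_quat(d["rotation"]);K=d["camera_matrix"]
for fz in(.0995,.105):
  for x,z in((-.012,.022),(.012,.022),(-.012,0),(.012,0)):
    w=np.array([.57,-.039,fz+z])+ex*x+ey*.032
    k=K@Rc.inv().apply(w-d["xyz"]);print(fz,x,z,(k[:2]/k[2]).round(1))
E
```

```text
208 [((np.uint8(59), np.uint8(61), np.uint8(65)), [0.602, 0.05, 0.245])]
209 [((np.uint8(52), np.uint8(54), np.uint8(57)), [0.602, 0.05, 0.241])]
210 [((np.uint8(50), np.uint8(52), np.uint8(54)), [0.601, 0.048, 0.233])]
211 [((np.uint8(51), np.uint8(51), np.uint8(54)), [0.6, 0.044, 0.222])]
212 [((np.uint8(49), np.uint8(49), np.uint8(50)), [0.599, 0.042, 0.214])]
213 [((np.uint8(52), np.uint8(52), np.uint8(52)), [0.6, 0.043, 0.211])]
214 [((np.uint8(67), np.uint8(63), np.uint8(57)), [0.579, -0.011, 0.127])]
215 [((np.uint8(78), np.uint8(71), np.uint8(58)), [0.58, -0.01, 0.122])]
216 [((np.uint8(83), np.uint8(75), np.uint8(61)), [0.58, -0.01, 0.117])]
217 [((np.uint8(84), np.uint8(76), np.uint8(63)), [0.581, -0.008, 0.114])]
218 [((np.uint8(85), np.uint8(82), np.uint8(75)), [0.58, -0.012, 0.104])]
219 [((np.uint8(94), np.uint8(94), np.uint8(95)), [0.574, -0.028, 0.073])]
220 [((np.uint8(98), np.uint8(100), np.uint8(103)), [0.576, -0.023, 0.075])]
221 [((np.uint8(100), np.uint8(102), np.uint8(105)), [0.576, -0.023, 0.07])]
222 [((np.uint8(102), np.uint8(104), np.uint8(108)), [0.579, -0.017, 0.074])]
223 [((np.uint8(108), np.uint8(110), np.uint8(116)), [0.583, -0.005, 0.085])]
224 [((np.uint8(100), np.uint8(102), np.uint8(107)), [0.585, -0.001, 0.087])]
225 [((np.uint8(90), np.uint8(93), np.uint8(96)), [0.585, -0.001, 0.081])]
0.0995 -0.012 0.022 [299.  215.5]
0.0995 0.012 0.022 [291.6 215.7]
0.0995 -0.012 0 [299.2 219.4]
0.0995 0.012 0 [291.9 219.6]
0.105 -0.012 0.022 [298.9 214.5]
0.105 0.012 0.022 [291.5 214.7]
0.105 -0.012 0 [299.1 218.5]
0.105 0.012 0 [291.8 218.6]
```

The bar end's lower edge shows at row 218–218.5 with z about 0.104 m. The prediction was 218.5 and 0.105 m, so the grip has not slipped and the underside is about 10 mm above the jaws. I'll hand in.

```bash
python3 -c "
from bench import workorder,monitor
print(workorder.close_job()); s=monitor.read_state(); print(s['time'],s['ee_pos'],s['ft_force'],s['width'])"
```

```text
the job is handed in; nothing more can be done
None
the job is handed in; nothing more can be done
```

The carrier came free, and I handed the job in at about 16.5 s with it held upright above the jaws. The interface gives no verdict, so I can't say how it was judged.

**What I did:** I took the brass carrier in the smaller stage by its tab, with the fingers on the tab's ±y ends. I rocked it about its foot, first towards +y and then towards −y, about ±0.13 rad for 12 swings. I raised it 1.2–1.6 mm per swing until the jaws closed under it, then lifted it clear.

**Last checks before handing in:**
- **Carrier free:** the wrist carried 3.9 N, the carrier's own weight, so it was touching nothing else. At the ends of the swings I read, the pull on the nest was never more than about 6 N; the pull during a swing was not read.
- **Position:** the underside was about 10 mm above the jaws, close to the middle and upright. The bar end appeared where I expected it in the scene picture, so the grip had not slipped.
- **Magnetic top:** the plate's height in the depth picture was unchanged (73.5 to 73.8 mm, within noise).
- **Other things:** none of the loose things visible in the top view had shifted; I only compared this by eye.

**What failed or disagreed:**
- My first move call was refused because I left fields out; nothing moved.
- The two cameras placed the carrier about 5 mm apart, so I used the average; the finger-opening and side-force readings showed it was well centred.
- One mid-run depth check of the plate gave a median of +1.7 mm, but it was too noisy to trust, and the final check did not show it.

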